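# Run three lever screws in their gauge nuts and reject the one that binds

### The job

Three lever screws stand started in gauge nuts, side by side in the test rig. Test each one in its nest by turning its lever clockwise (seen from above) as far as it will go, without forcing it: a sound screw runs freely for more than a quarter turn, a damaged one soon binds. Leave the sound ones in their nests, turned home, push the nut with the screw that binds straight back out of its nest so that it lies clear of it in the low-walled reject tray along the back of the rig, and leave the other things on the bench alone.

Things in the scene. Friction and masses are not known exactly. Their poses are not given: they have to be found in the camera images.
- gauge_rig: Test rig fixed to the bench: plate 126 x 290 x 5 mm; origin on the underside below the middle nest; x away from the robot, z up. Nests at x = 0, y = -88, 0, 88 mm: dark steel T-slots, caps (x -24 to 12, top 19.5 mm above the underside, gap 34) overhang the nut's flange with 1.5 mm play so it cannot lift or turn; a stop 14 mm high closes the front (x -30 to -24), the back is open
- reject_tray (a point): Middle of the reject tray's floor, at rig x = 48, z = 5 mm (level with the nests' floor). The tray runs behind all nests, rig x 12 to 83 mm, over the rig's whole width, with walls 20 mm high at the back and both ends. A nut is clear of its nest when its centre is past rig x = 34 and meets the back wall at 61
- nut_a: One of three like-looking loose steel gauge nuts, 0.4 kg; which nest each stands in differs from run to run, and only the test tells which screw is damaged. Flange 44 x 44 x 8 mm, on it a block 30 x 30 x 22 mm. Origin at the centre of the underside, z up, x away from the robot, out of the nest's open back. Its screw stands on its z axis: black hub 19 mm across, top 55 mm up
- screw_a (a joint): rad, turn of the screw in nut_a, clockwise from above. Its one lever points in the nut's frame along the angle -(0.4 + value), anticlockwise from x: at 0 to the back and a little right. Starts at 0 to 0.15. A sound screw turns freely (under 1 N at the lever) to its stop at 1.8; a damaged one feels alike but stops dead at 0.65. Stays where left
- lever_end_a (a point): Centre of the black 14 mm ball at the end of the lever of screw_a: a steel bar 9 mm thick, level, 46 mm above the nut's underside (51 mm above the rig's); the ball is 45 mm from the screw's axis
- nut_b: One of three like-looking loose steel gauge nuts, 0.4 kg; which nest each stands in differs from run to run, and only the test tells which screw is damaged. Flange 44 x 44 x 8 mm, on it a block 30 x 30 x 22 mm. Origin at the centre of the underside, z up, x away from the robot, out of the nest's open back. Its screw stands on its z axis: black hub 19 mm across, top 55 mm up
- screw_b (a joint): rad, turn of the screw in nut_b, clockwise from above. Its one lever points in the nut's frame along the angle -(0.4 + value), anticlockwise from x: at 0 to the back and a little right. Starts at 0 to 0.15. A sound screw turns freely (under 1 N at the lever) to its stop at 1.8; a damaged one feels alike but stops dead at 0.65. Stays where left
- lever_end_b (a point): Centre of the black 14 mm ball at the end of the lever of screw_b: a steel bar 9 mm thick, level, 46 mm above the nut's underside (51 mm above the rig's); the ball is 45 mm from the screw's axis
- nut_c: One of three like-looking loose steel gauge nuts, 0.4 kg; which nest each stands in differs from run to run, and only the test tells which screw is damaged. Flange 44 x 44 x 8 mm, on it a block 30 x 30 x 22 mm. Origin at the centre of the underside, z up, x away from the robot, out of the nest's open back. Its screw stands on its z axis: black hub 19 mm across, top 55 mm up
- screw_c (a joint): rad, turn of the screw in nut_c, clockwise from above. Its one lever points in the nut's frame along the angle -(0.4 + value), anticlockwise from x: at 0 to the back and a little right. Starts at 0 to 0.15. A sound screw turns freely (under 1 N at the lever) to its stop at 1.8; a damaged one feels alike but stops dead at 0.65. Stays where left
- lever_end_c (a point): Centre of the black 14 mm ball at the end of the lever of screw_c: a steel bar 9 mm thick, level, 46 mm above the nut's underside (51 mm above the rig's); the ball is 45 mm from the screw's axis
- driver_black: Black screwdriver, 150 mm long, 15 mm thick, lying in front of the rig. Origin at the centre of its underside. Bystander, loose; leave it alone
- screw_dish: Steel dish, 71 mm across, 17 mm high, left of the rig. Origin at the centre of its underside. Bystander, loose; leave it alone
- wick_reel: Small blue reel, 38 mm across, 10 mm high, right of the rig. Origin at the centre of its underside. Bystander, loose; leave it alone
- adapter_box: Small black box, 45 x 22 x 16 mm, lying in the reject tray between the left and the middle lane. Origin at the centre of its underside. Bystander, loose; leave it alone
- jar_red: White jar with a red lid, 37 mm across, 46 mm high, right of the rig. Origin at the centre of its underside. Bystander, loose; leave it alone
Not all that is in view belongs to the job. Leave any yellow look-alike of the nut_b alone.

How it is judged:
On the way, in this order (a step that is already met when the one before it is completed fails the run):
1. the damaged screw has been turned until it binds, its nut still in its nest (value of joint screw_b above 0.55 rad and distance of nut_b from where it was at the start of the episode below 0.006 m), for 0.1 s.
2. the nut with the damaged screw lies clear of its nest in the reject tray (x of nut_b in the frame of gauge_rig between 0.036 and 0.066 m and height (world z) of nut_b below 0.015 m and angle between nut_b's own z axis and vertical below 0.08 rad), for 0.2 s.
At the end, for the whole second after the job is handed in: Screws a and c are turned past 1.6 rad, their nuts within 6 mm of where they started; nut b, its screw past 0.5 rad, lies flat and at rest in the reject tray, its centre 36 to 66 mm behind the row of nests along the rig's x (all of step 2 and linear speed of each of nut_b, nut_a, nut_c below 0.02 m/s and value of joint screw_b above 0.5 rad and value of joint each of screw_a, screw_c above 1.6 rad and distance of each of nut_a, nut_c from where it was at the start of the episode below 0.006 m and angle between each of nut_a, nut_c's own z axis and vertical below 0.08 rad); the robot touches nothing.
It fails at once if a screw is forced (over 60 N between the fingers and a screw) (contact force between the fingers and screw_a above 60 N or contact force between the fingers and screw_b above 60 N or contact force between the fingers and screw_c above 60 N).
It fails at once if a sound nut is pushed out of its nest (over 20 mm) (distance of any of nut_a, nut_c from where it was at the start of the episode above 0.02 m).
It fails at once if one of the loose bystanders is shifted more than 30 mm (distance of any of driver_black, screw_dish, wick_reel, adapter_box, jar_red from where it was at the start of the episode above 0.03 m).
It also fails if it takes over 59 s, if anything falls off the work surface, if the arm or the gripper's body presses on something with over 40 N, if the wrist force passes 120 N, or if a joint passes its speed limit or range.

### The arm

A 6-joint arm with a two-finger parallel gripper is mounted at the origin on a cart in front of the work surface, level with it; the furniture and walls round the work are solid. World frame = base frame: x ahead of the robot, y to its left, z up, the work surface at z = 0. Lengths are in m, angles in rad, forces in N, time in s.
With the tool pointing down it reaches from about 0.325 to 0.9 m from the base axis. Payload 6.1 kg.
Tool frame: the origin (TCP) lies on the centre line of the jaws, within the pads' length; the fingertips stand 22 mm ahead of it and the grasp point (between the pads) lies 3 mm ahead of it (bot.tip_extent is the distance from the TCP to the fingertips, in m); z points along the fingers, y is the line along which they close (so a half turn about z gives the same grasp; the last joint's range is limited). The gripper opens to 87 mm and grips with 3 to 60 N. Pads are 19 mm wide; open, the fingers measure 117 mm over their backs; the gripper's body (75 mm by 190 mm) begins 51 mm behind the grasp point.
Start: joints at [1.211, 0.22, 1.526, -0, 1.395, -0.126], TCP at [0.145, 0.608, 0.245] pointing down, gripper open.
Joint ranges: [-2.98, 2.98], [-0.91, 2.08], [0.09, 2.57], [-1.24, 4.39], [0.2, 2.65], [-2.68, 2.68]. Speed limits (rad/s): [2.57, 2.57, 3.01, 3.14, 3.14, 3.14].

### API

Orientations are given as a rotation vector (axis times angle).
In Python, from workcell import bot, cams gives the robot as it stands. Calls block until the motion is done:
- bot.movep(position, orientation): joint-space move of the TCP to a pose.
- bot.servo_line(position, attitude=None, rate=0.15): straight line of the TCP; attitude=None keeps the orientation; rate is the mean speed in m/s.
- bot.movej(angles): joint-space move.
- bot.command_gripper(opening, strength=None): finger opening in m; strength is the grip in N (None keeps the last); returns when the fingers have stopped.
- bot.wait(seconds).
- bot.inverse_kinematics(position, orientation): joint angles nearest the present ones, or None.
- bot.state(): the state.
- cams.get_image(name): name is "scene" or "top" or "wrist"; returns a dict with "pixels" (420x560x3 uint8, red, green, blue), "z_map" (420x560 float32, m along the optical axis (not along the pixel's ray), 0 where there is no reading), "fx", "fy", "cx", "cy" (pixels), "extrinsics" (4x4, takes a point from camera to world coordinates). Camera axes: x right, y down, z forward; pixel columns grow to the right and rows downward; lengths in m; the calibration is good to about 2 mm. A picture is of the moment at which its call begins.
A pose or a line that the arm cannot do raises bot.Unreachable and nothing moves.
- bot.close_job(): hands the job in; it is judged then, once.
The state is a dict: "time_s": time; "qpos": joint angles; "joint_velocities": joint speeds; "joint_efforts": joint torques, N m; "tool_pos": TCP position; "eef_rot": TCP orientation; "wrist_force": force on the tool from outside, world axes, zero at the start; "moment": the same for the moment, N m; "finger_gap": finger opening in m; "finger_force": force on a finger pad.
Only numpy, scipy, OpenCV 4.12 (cv2) and the standard library are available. Lean on these libraries where they do the work, as an engineer would, in place of code of your own. Each camera call takes 0.05 s, during which the arm holds its last target. There are 200 camera calls.

## Working session

There is one attempt and no reset: what is moved stays moved. The work goes in short steps, each a Python script; the robot and the scene stay as the last script left them, time stands still between calls to the robot, and variables do not carry over. Pictures are saved under pics/ and viewed, at most 10 in all, crops included, and the job is handed in when it is done.

```bash
mkdir -p pics; ls; python3 - <<'E'
from workcell import bot,cams
import cv2,numpy as np
for n in("top","scene"):
    d=cams.get_image(n);cv2.imwrite(f"pics/{n}0.png",d["pixels"][...,::-1]);np.savez(f"{n}0.npz",**d)
    print(n,d["fx"],d["cx"],d["cy"],np.round(d["extrinsics"],3).tolist())
s=bot.state();print(s["time_s"],s["eef_rot"],s["finger_gap"])
E
```

```text
pics
top 447.2282573350943 272.48600313345975 210.0375321059967 [[-0.029, -0.982, 0.185, 0.224], [-1.0, 0.031, 0.007, -0.094], [-0.012, -0.184, -0.983, 1.224], [0.0, 0.0, 0.0, 1.0]]
scene 475.64474089681767 274.78596310423944 213.2679932409751 [[0.609, -0.612, 0.504, -0.091], [-0.793, -0.481, 0.374, -0.503], [0.014, -0.628, -0.778, 0.88], [0.0, 0.0, 0.0, 1.0]]
0.1 [-3.66358792e-01 -3.11973111e+00  2.68416118e-03] 0.08659296243158726
```

View pics/top0.png

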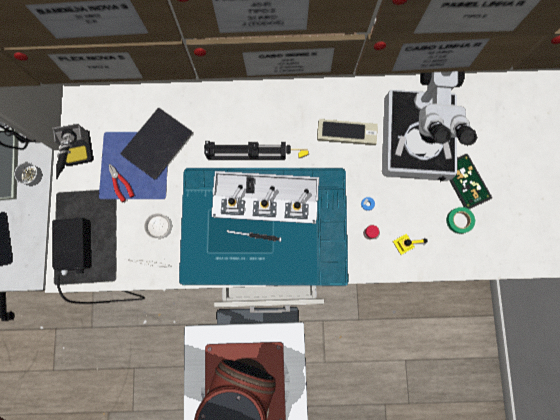

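View pics/scene0.png

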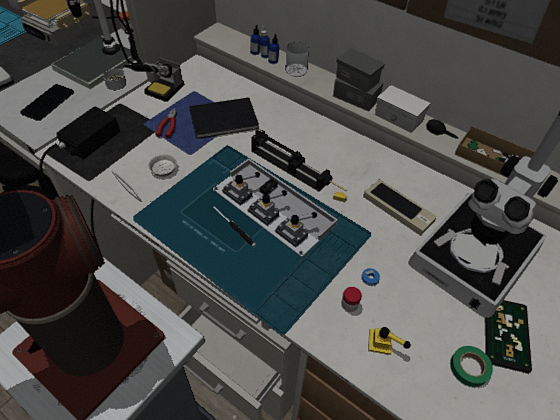

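The candidates in the top view are three nuts in the rig at (233,205), (265,204) and (298,205), and a yellow look-alike at (405,243), which I reject by colour. All three levers point to the back and right. The adapter box is at about (250,185) in the tray and the driver lies at (253,235). Next I take a close look with the wrist camera.

```bash
cat > h.py <<'E'
from workcell import bot,cams
import cv2,numpy as np
from scipy.spatial.transform import Rotation as Ro
def ray(d,u,v,z):
    E=d["extrinsics"];r=E[:3,:3]@[(u-d["cx"])/d["fx"],(v-d["cy"])/d["fy"],1];o=E[:3,3]
    return o+r*(z-o[2])/r[2]
def rot(yaw): # tool down, tool y = world y turned by yaw
    return (Ro.from_euler("z",yaw)*Ro.from_rotvec([0,np.pi,0])).as_rotvec()
E
python3 - <<'E'
from h import *
d=dict(np.load("top0.npz"))
for u,v in((237,197),(266,196),(300,196)): print(ray(d,u,v,.06).round(3))
c=ray(d,266,196,.06)
bot.movep([c[0]-.0,c[1],.33],rot(0))
w=cams.get_image("wrist");np.savez("wrist1.npz",**w)
cv2.imwrite("pics/wrist1.png",w["pixels"][...,::-1]);print(np.round(w["extrinsics"],3).tolist(),w["fx"],bot.state()["qpos"],bot.state()["time_s"])
E
```

```text
[0.481 0.008 0.06 ]
[ 0.482 -0.07   0.06 ]
[ 0.479 -0.16   0.06 ]
[[-0.001, 0.954, 0.301, 0.398], [1.0, 0.001, 0.001, -0.069], [0.0, 0.301, -0.954, 0.47], [0.0, 0.0, 0.0, 1.0]] 324.1715833497111 [-3.04614489e-01 -1.60424170e-01  1.75767236e+00  1.57403795e-04
  1.54461457e+00 -1.87642103e+00] 2.8417
```

View pics/wrist1.png

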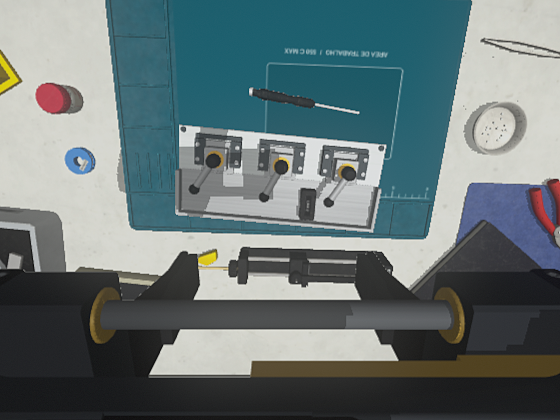

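The wrist view shows the three nuts, with hubs at (213,159), (282,167) and (348,173). Their levers point down and left in the image, which is back and right on the rig. The rig is yawed by about 5°. The adapter box is at (307,203). I'll measure from the depth map and check on a close crop.

```bash
python3 - <<'E'
from h import *
d=dict(np.load("wrist1.npz"));z=d["z_map"];E=d["extrinsics"]
v,u=np.mgrid[:420,:560]
P=np.stack([(u-d["cx"])/d["fx"]*z,(v-d["cy"])/d["fy"]*z,z],-1)@E[:3,:3].T+E[:3,3]
roi=np.zeros(z.shape,bool);roi[110:240,165:400]=1
h=P[...,2]
print("mat z",np.median(h[60:75,150:240]),"tray",np.median(h[200:210,225:270]))
lv=roi&(h>.042)&(h<.075)
n,L,S,C=cv2.connectedComponentsWithStats(lv.astype(np.uint8))
for i in range(1,n):
    if S[i,4]<30:continue
    m=L==i;top=m&(h>.0575);bar=m&(h<.0575)
    print(S[i],"hub",P[top].mean(0).round(4),top.sum(),"px",u[top].mean().round(1),v[top].mean().round(1),"bar",P[bar].mean(0).round(4))
p=d["pixels"][...,::-1]
cv2.imwrite("pics/crop1.png",cv2.resize(p[110:235,170:395],None,fx=3.5,fy=3.5,interpolation=cv2.INTER_CUBIC))
E
```

```text
mat z 0.003837119063456851 tray 0.009067658645784099
[189 154  32  41 429] hub [ 0.4721 -0.1617  0.0609] 355 px 204.2 172.9 bar [ 0.4691 -0.1582  0.0547]
[259 160  29  43 408] hub [ 0.4812 -0.0733  0.0609] 340 px 273.6 180.0 bar [ 0.4784 -0.0733  0.0553]
[323 167  33  41 428] hub [0.4888 0.013  0.0609] 338 px 340.6 185.9 bar [0.4865 0.0106 0.0549]
```

View pics/crop1.png

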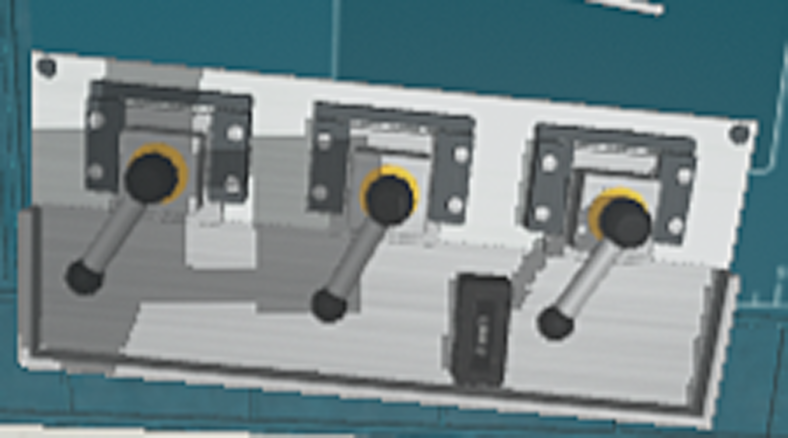

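The crop confirms three steel nuts with black hubs at crop pixels (152,176), (390,198) and (626,221), and ball ends at (85,276), (329,304) and (555,323). None of them is yellow; only a yellow washer ring shows under each hub.

```bash
python3 - <<'E'
from h import *
d=dict(np.load("wrist1.npz"));g=d["pixels"].max(-1)
H=[];
for hub,ball in (((152,176),(85,276)),((390,198),(329,304)),((626,221),(555,323))):
    r=[]
    for (a,b),rad,z in((hub,9,.062),(ball,6,.054)):
        a=a/3.5+169.6;b=b/3.5+109.6
        m=(g<62).astype(np.uint8);k=np.zeros_like(m);cv2.circle(k,(round(a),round(b)),rad,1,-1)
        M=cv2.moments(m*k,True);r.append(ray(d,M["m10"]/M["m00"],M["m01"]/M["m00"],z)); print(M["m00"],end=" ")
    e=r[1]-r[0];H.append(r[0][:2]);print(r[0].round(4),"len",np.hypot(*e[:2]).round(4),"ang",np.arctan2(e[1],e[0]).round(3))
H=np.array(H);e=H[2]-H[0];print("yaw",-np.arctan2(e[0],e[1]),np.linalg.norm(e),np.diff(H,axis=0))
# corner screws on plate, for check
a=ray(d,47/3.5+169.6,67/3.5+109.6,.008);b=ray(d,739/3.5+169.6,134/3.5+109.6,.008);e=b-a;print("plate yaw",-np.arctan2(e[0],e[1]),a,b)
t=dict(np.load("top0.npz"));print("cam top check:",[(ray(t,*p,.062)).round(3).tolist() for p in((237.5,197.5),)])
E
```

```text
158.0 63.0 [ 0.456  -0.1496  0.062 ] len 0.0486 ang -0.641
134.0 58.0 [ 0.4636 -0.0642  0.062 ] len 0.0473 ang -0.494
82.0 41.0 [0.4704 0.0203 0.062 ] len 0.0467 ang -0.475
yaw -0.08487096760384776 0.170472870756838 [[0.00765233 0.08539517]
 [0.0067985  0.08446411]]
plate yaw -0.09318564155530444 [ 0.42003335 -0.19850927  0.008     ] [0.44577828 0.07696629 0.008     ]
cam top check: [[0.48, 0.006, 0.062]]
```

```bash
python3 - <<'E'
from h import *
d=dict(np.load("wrist1.npz"))
H=[]
for hub,ball in (((152,176),(85,276)),((390,198),(329,304)),((626,221),(555,323))):
    r=[ray(d,a/3.5+169.6,b/3.5+109.6,z)[:2] for (a,b),z in((hub,.062),(ball,.054))]
    e=r[1]-r[0];H.append(r[0]);print(r[0].round(4),np.hypot(*e).round(4),np.arctan2(e[1],e[0]).round(3))
H=np.array(H);e=H[2]-H[0];print("yaw",-np.arctan2(e[0],e[1]),np.linalg.norm(e))
# top cam: hub tops by dark mask
t=dict(np.load("top0.npz"));p=t["pixels"][...,::-1]
w=dict(np.load("wrist1.npz"))
cv2.imwrite("pics/crop2.png",cv2.resize(p[165:228,208:325],None,fx=6,fy=6,interpolation=cv2.INTER_CUBIC))
# closer wrist view
bot.movep([.455,-.062,.245],rot(-.09))
w=cams.get_image("wrist");np.savez("wrist2.npz",**w);cv2.imwrite("pics/wrist2.png",w["pixels"][...,::-1])
for a in(-.4,-1.2,-2.25): print(a,[bot.inverse_kinematics([.47,-.06,.07],rot(a-.09+k*np.pi)) for k in(0,1)])
E
```

```text
[ 0.4552 -0.149 ] 0.0481 -0.643
[ 0.463  -0.0637] 0.0473 -0.502
[0.4713 0.0219] 0.0464 -0.508
yaw -0.09379298427791728 0.17171494993657171
-0.4 [array([-2.93630978e-01,  6.76473679e-02,  2.05348686e+00, -4.44089210e-16,
        1.02045842e+00, -1.37442730e+00]), array([-0.29363098,  0.06764737,  2.05348686,  0.        ,  1.02045842,
        1.76716535])]
-1.2 [array([-2.93630978e-01,  6.76473679e-02,  2.05348686e+00, -4.44089210e-16,
        1.02045842e+00, -5.74427305e-01]), array([-2.93630978e-01,  6.76473679e-02,  2.05348686e+00, -4.44089210e-16,
        1.02045842e+00,  2.56716535e+00])]
-2.25 [array([-0.29363098,  0.06764737,  2.05348686,  0.        ,  1.02045842,
        0.4755727 ]), array([-0.29363098,  0.06764737,  2.05348686,  0.        ,  1.02045842,
       -2.66601996])]
```

View pics/wrist2.png

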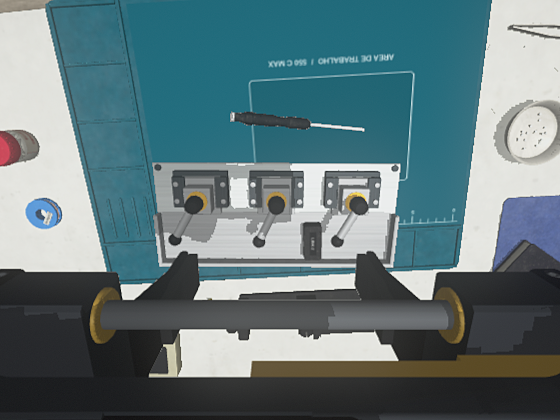

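View pics/crop2.png

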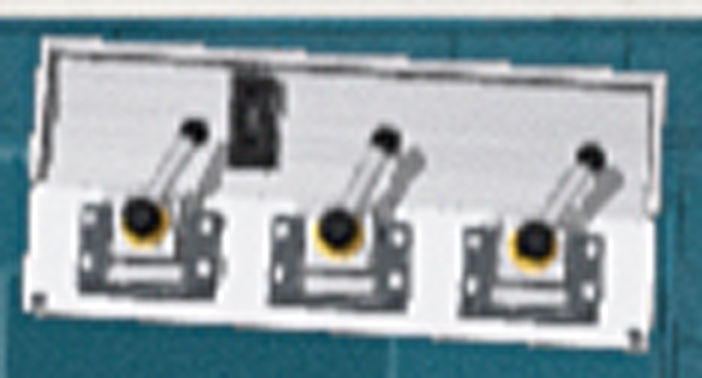

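The second wrist view is square to the rig, with hubs at about (193,206), (276,206) and (356,204). The top crop shows hubs at (143,217), (338,230) and (534,242), and balls at (194,131), (385,139) and (590,156). I'll combine the views.

```bash
python3 - <<'E'
from h import *
t=dict(np.load("top0.npz"));w1=dict(np.load("wrist1.npz"));w2=dict(np.load("wrist2.npz"))
g=w2["pixels"].max(-1);W2=[]
for a,b in((193,206),(276,206),(356,204)):
    k=np.zeros(g.shape,np.uint8);cv2.circle(k,(a,b),12,1,-1);m=((g<50)&(k>0)).astype(np.uint8)
    n,L,S,C=cv2.connectedComponentsWithStats(m);i=1+S[1:,4].argmax();W2.append(C[i]);print(S[i],C[i].round(1))
T=[(a/6+207.6,b/6+164.6) for a,b in((534,242),(338,230),(143,217))]
W1=[(a/3.5+169.6,b/3.5+109.6) for a,b in((152,176),(390,198),(626,221))]
for nm,d,q in(("top",t,T),("w1",w1,W1),("w2",w2,W2)):
    H=np.array([ray(d,*p,.060)[:2] for p in q]);e=H[2]-H[0]
    print(nm,H.round(4).tolist(),"sp",np.linalg.norm(e).round(4),"yaw",-np.arctan2(e[0],e[1]).round(3))
for nm,q,z in(("balls top",((590,156),(385,139),(194,131)),.053),):
    print(nm,[ray(t,a/6+207.6,b/6+164.6,z)[:2].round(4).tolist() for a,b in q])
E=t["extrinsics"];print("top depth mat z",[ (E[:3,3]+E[:3,:3]@np.array([(u-t["cx"])/t["fx"],(v-t["cy"])/t["fy"],1])*t["z_map"][v,u])[2].round(4) for u,v in((200,250),(330,250),(300,260),(130,265))])
c=w2["pixels"][155:275,145:405,::-1];cv2.imwrite("pics/crop3.png",cv2.resize(c,None,fx=3,fy=3))
E
```

```text
[196 196   3   3   5] [197.2 197.2]Traceback (most recent call last):
  File "<stdin>", line 6, in <module>
ValueError: attempt to get argmax of an empty sequence
```

```bash
python3 - <<'E'
from h import *
t=dict(np.load("top0.npz"));w1=dict(np.load("wrist1.npz"));w2=dict(np.load("wrist2.npz"))
g=w2["pixels"].max(-1);W2=[]
print(g[206,180:208],g[206,264:290])
for a,b in((193,206),(276,206),(356,204)):
    k=np.zeros(g.shape,np.uint8);cv2.circle(k,(a,b),12,1,-1);m=((g<70)&(k>0)).astype(np.uint8)
    m=cv2.morphologyEx(m,cv2.MORPH_OPEN,np.ones((5,5),np.uint8))
    n,L,S,C=cv2.connectedComponentsWithStats(m);i=1+S[1:,4].argmax();W2.append(C[i]);print(S[i],C[i].round(1))
T=[(a/6+207.6,b/6+164.6) for a,b in((534,242),(338,230),(143,217))]
W1=[(a/3.5+169.6,b/3.5+109.6) for a,b in((152,176),(390,198),(626,221))]
for nm,d,q in(("top",t,T),("w1",w1,W1),("w2",w2,W2)):
    H=np.array([ray(d,*p,.060)[:2] for p in q]);e=H[2]-H[0]
    print(nm,H.round(4).tolist(),"sp",np.linalg.norm(e).round(4),"yaw",-np.arctan2(e[0],e[1]).round(3))
for nm,q,z in(("balls top",((590,156),(385,139),(194,131)),.053),):
    print(nm,[ray(t,a/6+207.6,b/6+164.6,z)[:2].round(4).tolist() for a,b in q])
E=t["extrinsics"];print("top depth mat z",[ (E[:3,3]+E[:3,:3]@np.array([(u-t["cx"])/t["fx"],(v-t["cy"])/t["fy"],1])*t["z_map"][v,u])[2].round(4) for u,v in((200,250),(330,250),(300,260),(130,265))])
c=w2["pixels"][155:275,145:405,::-1];cv2.imwrite("pics/crop3.png",cv2.resize(c,None,fx=3,fy=3))
E
```

```text
[ 67  70  70  68  53  50  55  55  56  56  57  57  57  58  57  57  56  55
  55  54  53  52  53 146 177 176 151 148] [147 152 156 163  93  58  62  64  64  65  65  66  65  65  65  67  66  63
  62  60  76 154 152 151 148 133]
[185 196  18  18 253] [193.4 204.5]
[269 197  15  17 221] [276.1 204.8]
[350 200   6   8  44] [352.6 203.6]
top [[0.4549, -0.1502], [0.463, -0.0637], [0.4716, 0.0227]] sp 0.1737 yaw -0.096
w1 [[0.4555, -0.1494], [0.4633, -0.0637], [0.4716, 0.0224]] sp 0.1726 yaw -0.094
w2 [[0.4556, -0.1493], [0.4635, -0.0634], [0.4692, 0.0162]] sp 0.1661 yaw -0.082
balls top [[0.4947, -0.1771], [0.5054, -0.0856], [0.5118, 0.0]]
top depth mat z [np.float64(0.0065), np.float64(-0.0024), np.float64(0.004), np.float64(0.0001)]
```

View pics/crop3.png

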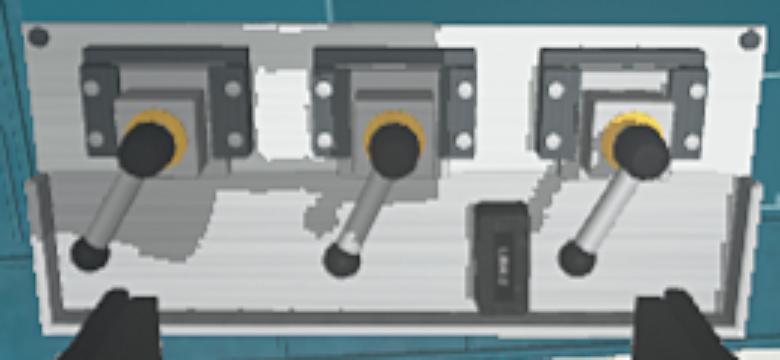

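All views agree on the middle nest at (0.463, -0.064) with yaw -0.094. I'll test the levers with the fingers closed, moving in small steps and watching the force, starting with the middle one.

```bash
cat >> h.py <<'E'
YAW=-.094;MID=np.array([.4632,-.0637])
Rz=lambda a:np.array([[np.cos(a),-np.sin(a)],[np.sin(a),np.cos(a)]])
rig=lambda x,y:MID+Rz(YAW)@[x,y]
def pose(y,v,off,z):  # closed fingers lying off mm behind lever of nest y at turn v
    th=YAW-.4-v
    return np.r_[rig(0,y)+Rz(th)@[.028,.0195+off],z],rot(th)
def test(y,v0):
    bot.movep(*pose(y,v0,.010,.115)); p,r=pose(y,v0,.010,.068)
    bot.servo_line(p,r,rate=.1); f0=bot.state()["wrist_force"].copy()
    log=[]; v=v0
    while v<1.86:
        v+=.03 if .5<v<.75 or v>1.6 else .08
        p,r=pose(y,v,0,.068); bot.servo_line(p,r,rate=.05)
        f=np.linalg.norm((bot.state()["wrist_force"]-f0)[:2]); log.append((round(v,2),round(f,1)))
        if f>5: break
    p,r=pose(y,v-.25,0,.068); bot.servo_line(p,r,rate=.08)
    p[2]=.115; bot.servo_line(p,r,rate=.15)
    print(y,log,"t",bot.state()["time_s"]); return v
E
python3 - <<'E'
from h import *
bot.command_gripper(0,10);print(bot.state()["finger_gap"],bot.state()["time_s"])
test(0,-.02)
E
```

```text
0.0003995663332329762 4.8667
0 [(0.06, np.float64(0.9)), (0.14, np.float64(0.7)), (0.22, np.float64(0.3)), (0.3, np.float64(0.9)), (0.38, np.float64(0.7)), (0.46, np.float64(0.5)), (0.54, np.float64(0.3)), (0.57, np.float64(0.3)), (0.6, np.float64(1.1)), (0.63, np.float64(1.0)), (0.66, np.float64(1.1)), (0.69, np.float64(0.8)), (0.72, np.float64(0.6)), (0.75, np.float64(0.3)), (0.83, np.float64(0.5)), (0.91, np.float64(0.7)), (0.99, np.float64(0.6)), (1.07, np.float64(0.4)), (1.15, np.float64(0.5)), (1.23, np.float64(0.8)), (1.31, np.float64(0.8)), (1.39, np.float64(0.5)), (1.47, np.float64(0.3)), (1.55, np.float64(0.7)), (1.63, np.float64(1.3)), (1.66, np.float64(1.2)), (1.69, np.float64(1.9)), (1.72, np.float64(0.9)), (1.75, np.float64(1.4)), (1.78, np.float64(1.0)), (1.81, np.float64(1.4)), (1.84, np.float64(0.8)), (1.87, np.float64(1.2))] t 15.3583
```

```bash
python3 - <<'E'
from h import *
bot.movep(*pose(.088,-.02,.010,.115))
d=cams.get_image("scene");cv2.imwrite("pics/s2.png",cv2.resize(d["pixels"][155:260,200:360,::-1],None,fx=4.5,fy=4.5,interpolation=cv2.INTER_CUBIC))
E
```

```text
(no output)
```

View pics/s2.png

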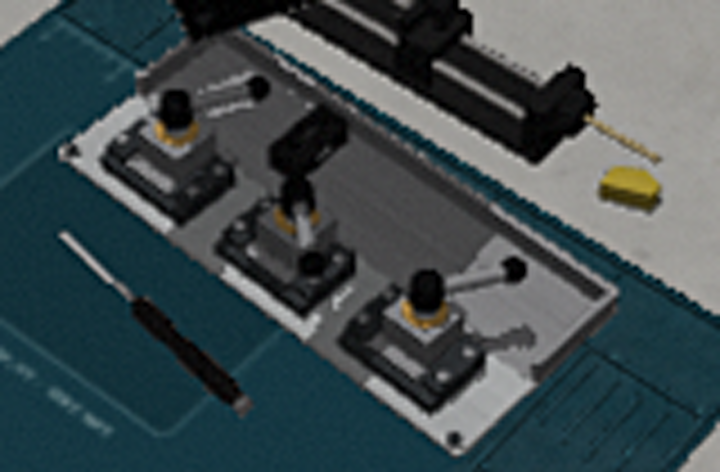

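The middle lever swung round to the front right, with its hub at (297,195) and ball at (312,262), so the screw is sound. Next I measure its angle and test the left one.

```bash
python3 - <<'E'
from h import *
d=dict(np.load("scene0.npz"))
a=ray(d,297/4.5+199.6,190/4.5+154.6,.058)[:2];b=ray(d,312/4.5+199.6,263/4.5+154.6,.053)[:2];e=b-a
print(a,b,np.linalg.norm(e),"v",-(np.arctan2(e[1],e[0])-YAW+.4))
e=b-MID;print("v from MID",-(np.arctan2(e[1],e[0])-YAW+.4),np.linalg.norm(e))
test(.088,-.02)
E
```

```text
[ 0.46707405 -0.0625736 ] [ 0.43744493 -0.09535909] 0.04419019166444846 v 1.8116663316598909
v from MID 1.7597224313804256 0.0408120276345074
0.088 [(0.06, np.float64(0.2)), (0.14, np.float64(2.1)), (0.22, np.float64(0.7)), (0.3, np.float64(0.1)), (0.38, np.float64(1.5)), (0.46, np.float64(1.0)), (0.54, np.float64(0.8)), (0.57, np.float64(0.8)), (0.6, np.float64(1.0)), (0.63, np.float64(0.8)), (0.66, np.float64(0.2)), (0.69, np.float64(1.5)), (0.72, np.float64(0.4)), (0.75, np.float64(0.4)), (0.83, np.float64(1.8)), (0.91, np.float64(4.6)), (0.99, np.float64(11.5))] t 22.7667
```

The left screw binds early: the force rises from about 0.9 commanded and reaches 11 N. I test the right one to confirm, pushing further to feel its stop, then look.

```bash
sed -i 's/while v<1.86/while v<2.04/; s/ else .08/ else .1/' h.py; python3 - <<'E'
from h import *
test(-.088,.08)
bot.movep(np.r_[rig(-.06,.088),.115],rot(YAW))
for n in("top",):
    d=cams.get_image(n);np.savez("top3.npz",**d);cv2.imwrite("pics/t3.png",cv2.resize(d["pixels"][165:228,208:325,::-1],None,fx=6,fy=6,interpolation=cv2.INTER_CUBIC))
d=cams.get_image("wrist");np.savez("wrist3.npz",**d);cv2.imwrite("pics/w3.png",d["pixels"][...,::-1])
d=cams.get_image("scene");np.savez("s3.npz",**d);cv2.imwrite("pics/s3.png",cv2.resize(d["pixels"][155:260,200:360,::-1],None,fx=4.5,fy=4.5,interpolation=cv2.INTER_CUBIC))
print(bot.state()["time_s"])
E
```

```text
-0.088 [(0.18, np.float64(0.8)), (0.28, np.float64(0.9)), (0.38, np.float64(1.1)), (0.48, np.float64(0.7)), (0.58, np.float64(1.1)), (0.61, np.float64(1.0)), (0.64, np.float64(1.2)), (0.67, np.float64(1.4)), (0.7, np.float64(0.5)), (0.73, np.float64(0.8)), (0.76, np.float64(0.3)), (0.86, np.float64(1.5)), (0.96, np.float64(1.0)), (1.06, np.float64(1.0)), (1.16, np.float64(0.8)), (1.26, np.float64(0.6)), (1.36, np.float64(0.8)), (1.46, np.float64(0.9)), (1.56, np.float64(0.6)), (1.66, np.float64(0.8)), (1.69, np.float64(1.6)), (1.72, np.float64(1.0)), (1.75, np.float64(2.3)), (1.78, np.float64(1.9)), (1.81, np.float64(1.6)), (1.84, np.float64(0.6)), (1.87, np.float64(0.8)), (1.9, np.float64(0.5)), (1.93, np.float64(0.8)), (1.96, np.float64(1.2)), (1.99, np.float64(2.5)), (2.02, np.float64(1.8)), (2.05, np.float64(5.3))] t 33.5583
35.2667
```

View pics/s3.png

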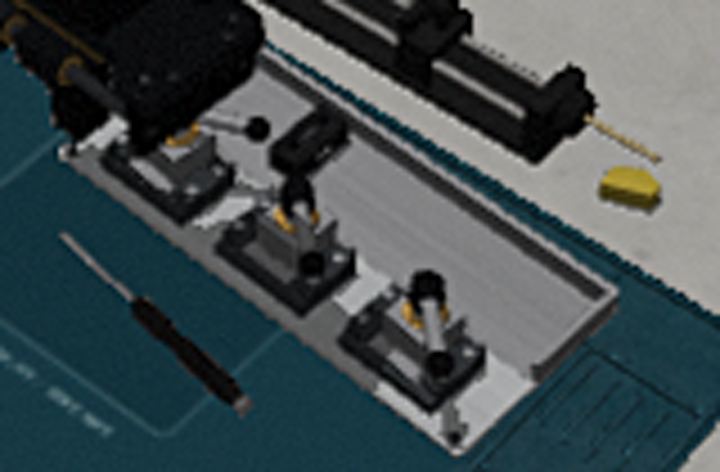

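The right screw is sound: it stopped at 2.05 commanded, so commands read about 0.2 high. On that scale the left screw bound at about 0.65. The middle one stands at about 1.67, so I run it to its stop and then push the left nut out.

```bash
python3 - <<'E'
from h import *
bot.movep(*pose(0,1.5,.004,.115)); p,r=pose(0,1.5,.004,.068); bot.servo_line(p,r,rate=.1)
f0=bot.state()["wrist_force"].copy()
for v in(1.85,1.93,1.97,2.0,2.03,2.06):
    p,r=pose(0,v,0,.068);bot.servo_line(p,r,rate=.05)
    f=np.linalg.norm((bot.state()["wrist_force"]-f0)[:2]);print(v,f.round(1))
    if f>4:break
p,r=pose(0,1.75,0,.068);bot.servo_line(p,r,rate=.08);p[2]=.115;bot.servo_line(p,r)
bot.movep(np.r_[rig(-.038,.088),.115],rot(YAW))
bot.servo_line(np.r_[rig(-.038,.088),.052],rate=.12)
f0=bot.state()["wrist_force"].copy()
for x in(-.02,-.005,.01,.0245):
    bot.servo_line(np.r_[rig(x,.088),.052],rate=.05);print(x,(bot.state()["wrist_force"]-f0).round(1))
bot.servo_line(np.r_[rig(-.0,.088),.052],rate=.1)
bot.servo_line(np.r_[rig(-.0,.088),.13],rate=.2)
bot.movep(np.r_[rig(-.1,.088),.25],rot(YAW))
d=cams.get_image("top");np.savez("top4.npz",**d)
w=cams.get_image("wrist");np.savez("wrist4.npz",**w);cv2.imwrite("pics/w4.png",w["pixels"][...,::-1])
print(bot.state()["time_s"])
E
```

```text
1.85 1.9
1.93 1.6
1.97 2.0
2.0 2.8
2.03 3.8
2.06 6.1
-0.02 [-1.  -0.7 -0.1]
-0.005 [-0.7  0.9  0.5]
0.01 [-1.3 -0.1 -0.3]
0.0245 [-0.3  0.2 -0.3]
45.9083
```

View pics/w4.png

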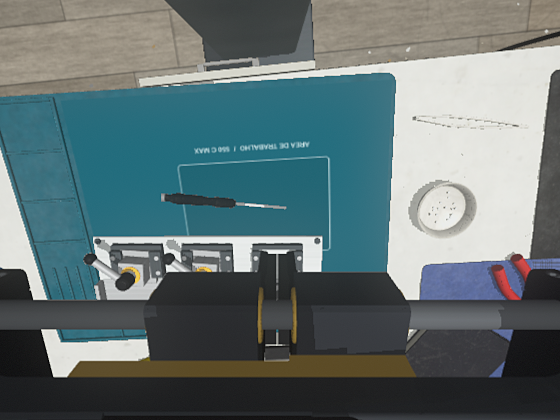

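The gripper hides the nut in this view; the middle and right levers show at home. I'm out of views, so I move aside and measure the nut from depth.

```bash
python3 - <<'E'
from h import *
bot.movep([.2,.33,.3],rot(0.4))
for n in("top","scene"):
    d=cams.get_image(n);z=d["z_map"];E=d["extrinsics"];v,u=np.mgrid[:420,:560]
    P=np.stack([(u-d["cx"])/d["fx"]*z,(v-d["cy"])/d["fy"]*z,z],-1)@E[:3,:3].T+E[:3,3]
    q=(P[...,:2]-MID)@Rz(YAW); h=P[...,2]
    for y in(.088,0,-.088):
        near=(abs(q[...,1]-y)<.042)&(q[...,0]>-.045)&(q[...,0]<.085)&(h<.075)
        m=near&(h>.042);b=near&(h>.027)&(h<.042);hub=near&(h>.0575)
        k=q[m]
        print(n,y,"hub/lever",k.mean(0).round(4),"min",k.min(0).round(3),"max",k.max(0).round(3),"block",q[b].mean(0).round(4),b.sum(),"hub>57",q[hub].mean(0).round(4),hub.sum())
    R=d["pixels"].max(-1)<70
    hb=R&(abs(q[...,1]-.044)<.03)&(q[...,0]>.01)&(q[...,0]<.08)&(h>.012)&(h<.03);print("box",q[hb].mean(0),hb.sum())
print(bot.state()["time_s"])
E
```

```text
top 0.088 hub/lever [0.0558 0.0732] min [0.04  0.047] max [0.078 0.096] block [0.0437 0.0898] 79 hub>57 [0.054  0.0772] 47
top 0 hub/lever [-0.0127 -0.0141] min [-0.036 -0.039] max [0.009 0.008] block [-0.0015  0.0021] 72 hub>57 [-0.0118 -0.0129] 54
top -0.088 hub/lever [-0.0128 -0.1018] min [-0.034 -0.127] max [ 0.008 -0.078] block [-0.0014 -0.0854] 72 hub>57 [-0.0115 -0.1009] 60
box [0.05440552 0.04371226] 94
scene 0.088 hub/lever [0.055 0.075] min [0.041 0.046] max [0.078 0.097] block [0.0453 0.0842] 118 hub>57 [0.0552 0.0761] 55
scene 0 hub/lever [-0.0118 -0.0146] min [-0.034 -0.04 ] max [0.009 0.007] block [-0.0012 -0.0016] 100 hub>57 [-0.0104 -0.0124] 71
scene -0.088 hub/lever [-0.0117 -0.1022] min [-0.034 -0.128] max [ 0.009 -0.08 ] block [-0.0032 -0.0894] 105 hub>57 [-0.0095 -0.1002] 70
box [0.05193449 0.04754881] 200
47.3167
```

```bash
python3 -c "
from h import *
print(bot.close_job())"
```

```text
the job is handed in; nothing more can be done
None
```

The left screw was the damaged one, and its nut now lies in the reject tray, centred at about rig x = 49 mm; the middle and right screws are sound and turned to their stops in their nests, and I've handed the job in.

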